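Press a power-supply board into the corner of its locating nest and hold it there

TASK

Pick up the small circuit board that lies with its components upward on the right of the bench, turn it so that the end with the two capacitors side by side leads towards the end stop, and lay it flat on the aluminium locating nest. Push it into the corner so that its long edge is flush against both rear stop blocks and that end is against the end stop at the same time, and finish while still holding it there with the gripper, pressing with a steady, moderate push (about 10 N each way) on both stops. Leave the cream module, the pen, the ferrite transformer and the amber box where they are.

Things in the scene. Friction and masses are not known exactly. Their poses are not given: they have to be found in the camera images.
- board: bare board 40 x 105 mm, 2 mm thick, 45 g, flat on the yellow sheet (2 mm thick) on the bench, the only one with its components up (23 mm overall). Origin: centre of its underside; x across the width, y along the length, z up. Its yellow-black transformer, a solid block x = -13 to 13, y = 1 to 25 mm, top 20 mm above the underside, is the firm place to grip it, fingers closing along board x
- capacitor_end (a point): middle of the board's short edge at the end with two capacitors side by side (x = -11 and 10, y = 42 to 44 mm, 23 mm tall): board-frame (0, 52.5, 0) mm, axes as the board's. The other end has one capacitor and an upright plate
- nest: the locating nest: aluminium plate fixed to the bench on the left, 110 (x) x 170 (y) x 8 mm, four screws in its corners. Origin: centre of the underside; x away from the robot towards the rear stops, y to the left towards the end stop, z up; its place and yaw vary. Between it and the board stand a fixed light-grey bin (under 120 mm high) and a phone on a rag: carry the board over them
- corner (a point): point on the plate's top face (8 mm above the bench) where the faces of the two stops would meet: nest-frame (26, 62, 8) mm; axes as the nest's. A seated board fills x = -40 to 0 and y = -105 to 0 mm of this frame: its origin is at (-20, -52.5, 0), its y axis along the nest's y and the capacitor end at y = 0
- rear_stop: two steel stop blocks fixed on the plate, 7 mm high above it, their faces at corner-frame x = 0 looking to -x; they cover y = -13.5 to -1.5 and y = -96.5 to -80.5 mm, with 67 mm between them free for a finger. Origin at nest-frame (26, 0, 8) mm
- end_stop: one steel stop block fixed on the plate, 7 mm high, its face at corner-frame y = 0 looking to -y, covering x = -32 to -8 mm. Origin at corner-frame (-20, 0, 0) mm. Friction (about 0.6) at one stop carries part of the push meant for the other, so push about 10 N each way, x and y
- cream_module: bystander: cream boxed module 37 x 53 x 26 mm, behind the nest; loose. Origin: centre of its underside
- pen: bystander: white marker pen with a black cap, 135 mm long, 17 mm thick, left of the nest; loose. Origin: centre of its underside
- ferrite: bystander: yellow and black ferrite transformer 39 x 38 x 28 mm, standing loose beyond the board's -y end. Origin: centre of its underside
- header_box: bystander: amber box of header pins 40 x 58 x 24 mm, loose beside the board. Origin: centre of its underside

How it is judged (in metres and radians):
At the end, for the whole second after the job is handed in: The board lies flat on the nest (within 3 mm of height, 3 degrees of tilt), square to it within 2 degrees, capacitor end at the end stop, touching rear stops and end stop at once with 1 to 30 N on each, at rest, and the fingers still bear on it (contact force between board and rear_stop between 1 and 30 N and contact force between board and end_stop between 1 and 30 N and contact force between the fingers and board above 0.5 N and y of capacitor_end in the frame of corner between -0.004 and 0.004 m and x of board in the frame of corner between -0.024 and -0.016 m and z of board in the frame of corner between -0.003 and 0.003 m and angle between the y axis of board and the y axis of corner, either way round below 0.035 rad and angle between board's own z axis and vertical below 0.05 rad and linear speed of board below 0.02 m/s); the arm keeps its last pose, push and grip.
It fails at once if a bystander (cream module) is shifted by more than 25 mm (distance of cream_module from where it was at the start of the episode above 0.025 m).
It fails at once if a bystander (pen) is shifted by more than 25 mm (distance of pen from where it was at the start of the episode above 0.025 m).
It fails at once if a bystander (ferrite) is shifted by more than 25 mm (distance of ferrite from where it was at the start of the episode above 0.025 m).
It fails at once if a bystander (header box) is shifted by more than 25 mm (distance of header_box from where it was at the start of the episode above 0.025 m).
It also fails if it takes over 51 s, if anything falls off the work surface, if the arm or the gripper's body presses on something with over 40 N, if the wrist force passes 120 N, or if a joint passes its speed limit or range.

ROBOT

A 6-joint arm with a two-finger parallel gripper is mounted at the origin on a cart in front of the work surface, level with it; the furniture and walls round the work are solid. World frame = base frame: x ahead of the robot, y to its left, z up, the work surface at z = 0. Lengths are in mm, angles in degrees, forces in N, time in s.
With the tool pointing down it reaches from about 425 to 1125 mm from the base axis. Payload 14.9 kg.
Tool frame: the origin (TCP) lies at the very end of the fingers, on their centre line; the grasp point (between the pads) lies bot.tcp_to_grasp behind it (bot.tcp_to_grasp is the distance from the TCP to the grasp point, in mm); z points along the fingers, y is the direction in which the jaws open and shut (so a half turn about z gives the same grasp; the last joint's range is limited). The gripper opens to 91 mm and grips with 3 to 60 N. Pads are 32 mm wide; open, the fingers measure 118 mm over their backs; the gripper's body (76 mm by 178 mm) begins 60 mm behind the grasp point.
Start: joints at [61.862, 21.709, 99.362, -0, 58.929, -1.908], TCP at [309.392, 627.929, 213.932] pointing down, gripper open.
Joint ranges: [-158.91, 158.91], [-42.39, 125.64], [0.06, 152.35], [-60.88, 240.88], [17.5, 164.5], [-176.32, 176.32]. Speed limits (degrees/s): [108.29, 108.29, 136.94, 180, 180, 180].

INTERFACE

Orientations are given as a 3x3 rotation matrix whose columns are the frame's x, y, z axes.
In Python, from workcell import monitor, read_camera, workorder, regions_of, place_of, bot gives the robot as it stands.
- The arm moves only by the tool jog_arm, never from a script. Its arguments are lists of equal length, an entry for each row: "translation": the shift along the tool's x, y, z in mm, a list of three; "dr": the turn, a rotation vector about the tool's x, y, z in degrees, a list of three; "claw": the finger opening in mm, from 0 to 91.2. In form: {"translation": [[x, y, z], ...], "dr": [[rx, ry, rz], ...], "claw": [claw, ...]}. A call has 1 to 8 rows; each row is the pose to reach, as a shift and turn from the pose commanded when the call began, along the tool's axes at that moment; what a row does not reach only later rows make up. A row lasts 1/10 s, in which the tool goes at most 50 mm and 8.59 degrees, less where a joint would pass 70% of its speed; a pose out of reach is approached as far as the arm can. A call with a gripper value outside its range is refused whole. The fingers move at their own pace and stop on an object; "squeeze" is the grip in N (left out, the last holds). Time passes only in rows, so rows that repeat a pose let the fingers close. It gives the time, the measured TCP pose, the force and the opening at its end, in the units of the state.
- monitor.sense(): the state, without advancing time (a new reading comes with each control period).
- read_camera(name): name is "side" or "top"; returns a dict with "img" (480x640x3 uint8, red, green, blue), "fx", "fy", "cx", "cy" (pixels), "extrinsics" (4x4, takes a point from camera to world coordinates). Camera axes: x right, y up, looking along -z (the intrinsics and any distortion apply to the point x, -y, -z); pixel columns grow to the right and rows downward; lengths in mm; the calibration is good to about 2 mm. A picture is of the moment at which its call begins. There is no depth.
- workorder.job_done(): hands the job in, once; it reports no verdict.
Trained networks look in a picture, given as the dict that the camera call returned (one of the last four; its "shot" number tells which), for a name from the list of things; names that differ only in an ending like _2 or _b are one class to them, and where a whole thing is asked for, a point or a joint stands for the part that bears it (a point fixed in the world has none). Each returns a list of dicts, best first, with "conf" (0 to 1); they miss things now and then, are a little off and sometimes report something else, mostly with a low value. They report only what shows in the picture. A call takes as long as a camera call.
- regions_of(label, picture): "region" (480x640 bool, what is visible of it).
- place_of(label, picture): "xyz" ([x, y, z] in mm, in the coordinates of the camera as it stood for that picture, good to about 4 mm: a listed point, or the origin of a listed thing).
The state is a dict: "time_s": time; "q": joint angles; "joint_velocities": joint speeds; "joint_efforts": joint torques, N m; "position": TCP position; "tcp_rot": TCP orientation; "ft_force": force on the tool from outside, world axes, zero at the start; "moment": the same for the moment, N m; "gripper_width": finger opening in mm.
Only numpy, scipy, OpenCV 4.12 (cv2) and the standard library are available. Lean on these libraries where they do the work, as an engineer would, in place of code of your own. Each camera call takes 0.05 s, during which the arm holds its last target. There are 200 camera calls.

## Working session

There is one attempt and no reset: what is moved stays moved. The work goes in short steps, Python scripts to look and compute and a tool call to move; the robot and the scene stay as the last step left them, time stands still between calls to the robot, and variables do not carry over. Pictures are saved under pics/ and viewed, about 8 in all and at most 12, crops included, and the job is handed in when it is done.

Besides the shell and the picture viewer there is one more tool, called in YAML: its name, and indented under it one key for each argument. jog_arm: Moves the arm, as the interface text tells. Its arguments: {"type":"object","properties":{"translation":{"type":"array","items":{"type":"array","items":{"type":"number"}}},"dr":{"type":"array","items":{"type":"array","items":{"type":"number"}}},"claw":{"type":"array","items":{"type":"number"}},"squeeze":{"type":"number"}},"required":["translation","dr","claw"]}

```bash
mkdir -p pics; cat > h.py <<'E'
import numpy as np, cv2
from workcell import monitor, read_camera, workorder, regions_of, place_of, bot
def w(p,xyz): 
    E=np.array(p["extrinsics"]); return (E@np.r_[xyz,1])[:3]
def proj(p,X):
    E=np.linalg.inv(np.array(p["extrinsics"])); c=E@np.r_[X,1]; return np.array([p["cx"]+p["fx"]*c[0]/-c[2], p["cy"]+p["fy"]*(-c[1])/-c[2]])
def ray(p,u,v,z):
    E=np.array(p["extrinsics"]); d=E[:3,:3]@np.array([(u-p["cx"])/p["fx"],-(v-p["cy"])/p["fy"],-1]); o=E[:3,3]; return o+d*(z-o[2])/d[2]
def save(p,n): cv2.imwrite("pics/"+n,p["img"][:,:,::-1])
E
python3 - <<'E'
from h import *
np.set_printoptions(precision=1,suppress=True)
print(bot.tcp_to_grasp); s=monitor.sense(); print(s)
for c in("top","side"):
    p=read_camera(c); save(p,c+"0.png"); print(c,{k:v for k,v in p.items() if k!="img"})
    for l in("board","capacitor_end","nest","corner","rear_stop","end_stop","cream_module","pen","ferrite","header_box"):
        print(l,[(round(r["conf"],2),w(p,r["xyz"])) for r in place_of(l,p)[:2]])
E
```

```text
18.8
{'time_s': 0.0, 'q': array([61.9, 21.7, 99.4, -0. , 58.9, -1.9]), 'joint_velocities': array([-0. ,  0.1, -0. ,  0.1, -0.1, -0.1]), 'joint_efforts': array([  0. , -76.4, -43.4,   0.1,   0. ,  -0. ]), 'position': array([309.2, 627.5, 213.3]), 'tcp_rot': array([[-0.9,  0.4, -0. ],
       [ 0.4,  0.9, -0. ],
       [ 0. , -0. , -1. ]]), 'ft_force': array([ 0.2, -0.7, -0.8]), 'moment': array([ 0., -0., -0.]), 'gripper_width': 91.27739655218231}
top {'fx': 510.0146980732598, 'fy': 510.0146980732598, 'cx': 316.8372615447832, 'cy': 243.37109433951463, 'extrinsics': array([[  -0. ,    1. ,   -0.2,  252.3],
       [  -1. ,   -0. ,    0. ,  -37.9],
       [   0. ,    0.2,    1. , 1365.5],
       [   0. ,    0. ,    0. ,    1. ]]), 'shot': 1}
board [(0.67, array([ 476.1, -339.7,    0.3]))]
capacitor_end [(0.78, array([ 519.7, -329.2,    2.5]))]
nest [(0.84, array([548.9, 263.6,  -0.8]))]
corner [(0.84, array([580.2, 324.5,   6.3]))]
rear_stop [(0.36, array([576.1, 259.4,   5. ]))]
end_stop [(0.54, array([561.7, 327. ,   7.6]))]
cream_module [(0.81, array([652.4, 274. ,   0.1]))]
pen [(0.67,
[... 417 characters left out ...]
  [  -0. ,    0.9,    0.4,  639.7],
       [   0. ,    0. ,    0. ,    1. ]]), 'shot': 2}
board [(0.73, array([567.6, 392.8,   1.4])), (0.61, array([ 470.4, -337. ,    4.3]))]
capacitor_end [(0.79, array([ 524.8, -329.4,   -0.3]))]
nest [(0.88, array([546.4, 265.6,   2.9])), (0.18, array([ 468.3, -339.1,    2.3]))]
corner [(0.97, array([576.8, 322.2,  10.2]))]
rear_stop []
end_stop [(0.72, array([ 415.6, -421.6,    5.2])), (0.48, array([560.7, 327.6,   6.5]))]
cream_module [(0.62, array([653.5, 280.1,  -2.8]))]
pen [(0.81, array([569.6, 391.8,  -2.9]))]
ferrite [(0.59, array([ 371.2, -371.5,    1.4]))]
header_box [(0.55, array([560.2, 326.6,   9. ])), (0.54, array([ 417.6, -423.3,    1.6]))]
```

```bash
python3 - <<'E'
from h import *
p=read_camera("top")
im=p["img"][:,:,::-1].copy()
a=proj(p,[470,-340,2]);b=proj(p,[560,270,8]);print(a,b)
def crop(c,h,s=5):
    x,y=map(int,c); return cv2.resize(im[y-h:y+h,x-h:x+h],None,fx=s,fy=s,interpolation=cv2.INTER_CUBIC)
print([int(v) for v in a],[int(v) for v in b])
cv2.imwrite("pics/c1.png",np.hstack([crop(a,50,8)[:600],crop(b,50,8)[:600]])[:600,:] if 0 else cv2.resize(np.hstack([crop(a,50,8),crop(b,50,8)]),(800,400)))
p=read_camera("side"); save(p,"s1.png")
E
```

```text
[426.35996386 265.2553783 ] [201.44964251 234.91311937]
[426, 265] [201, 234]
```

View pics/top0.png

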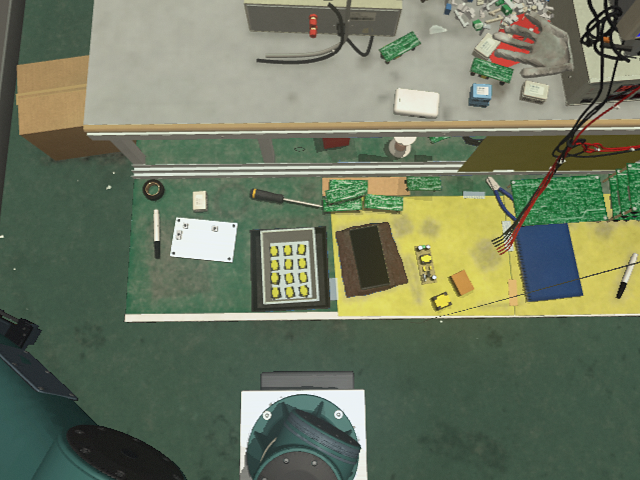

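View pics/c1.png

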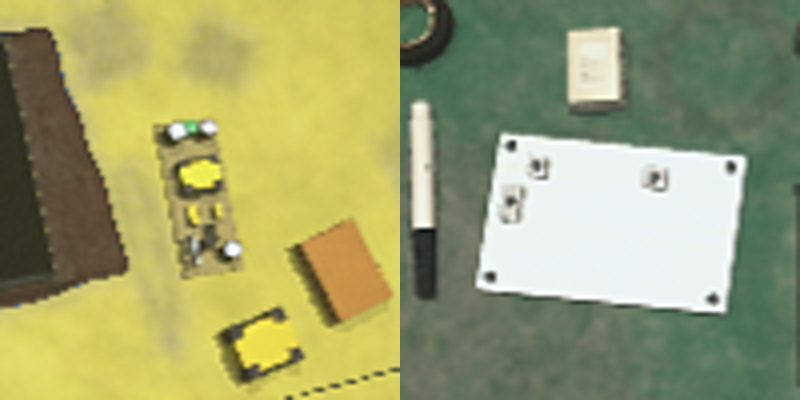

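```bash
python3 - <<'E'
from h import *
np.set_printoptions(precision=1,suppress=True)
p=read_camera("top")
def fit(model,obs):  # rigid 2D
    m=np.array(model,float);o=np.array(obs)[:,:2];mc=m.mean(0);oc=o.mean(0)
    H=(m-mc).T@(o-oc);th=np.arctan2(H[0,1]-H[1,0],H[0,0]+H[1,1])
    R=np.array([[np.cos(th),-np.sin(th)],[np.sin(th),np.cos(th)]]);t=oc-R@mc
    print("t",t,"deg",np.degrees(th),"res",(o-(m@R.T+t)).round(1).tolist()); return R,t
px=[(500,133),(747,157),(727,313),(477,289)]
R,t=fit([(55,85),(55,-85),(-55,-85),(-55,85)],[ray(p,151+(u-400)/4,184+v/4,8) for u,v in px])
print("corner",t+R@[26,62])
# board features: end corners at z4, caps tops
bp=[(154,125),(185,278),(243,268)]
fit([(-20,52.5),(-20,-52.5),(20,-52.5)],[ray(p,376+u/4,215+v/4,3) for u,v in bp])
c=[(178,131),(209,128)]; print("caps",[ray(p,376+u/4,215+v/4,25) for u,v in c])
print("trafo", ray(p,376+200/4,215+174/4,22))
for cam in("top","side"):
    q=read_camera(cam)
    for l,z in(("board",10),("nest",8)):
        for r in regions_of(l,q)[:1]:
            ct=max(cv2.findContours(r["region"].astype(np.uint8),0,2)[0],key=cv2.contourArea)
            P=np.array([ray(q,*u[0],z)[:2] for u in ct],np.float32)
            print(cam,l,round(r["conf"],2),cv2.minAreaRect(P))
    for l in("board","capacitor_end","nest","corner"):
        print(l,[(round(r["conf"],2),w(q,r["xyz"])) for r in place_of(l,q)[:2]])
E
```

```text
t [546.9 262.2] deg -6.162771591859806 res [[-0.1, 0.7], [-0.8, -0.0], [0.4, -0.4], [0.6, -0.3]]
corner [579.4 321. ]
t [ 473.1 -337.8] deg -81.6600682406986 res [[0.5, 0.1], [-0.5, -0.2], [-0.0, 0.1]]
caps [array([ 514. , -321.8,   25. ]), array([ 515.8, -342.7,   25. ])]
trafo [ 485.1 -335.6   22. ]
top board 0.84 ((473.9322204589844, -334.7149963378906), (106.99844360351562, 45.05940628051758), 7.5679192543029785)
top nest 0.96 ((547.4454345703125, 264.410888671875), (175.69956970214844, 115.35906982421875), 83.74177551269531)
board []
capacitor_end [(0.92, array([ 524.4, -330.8,    4.2])), (0.23, array([579.3, 327.3,   6.2]))]
nest [(0.62, array([548. , 264.1,   5. ]))]
corner [(0.76, array([581. , 323.3,   7.4]))]
side board 0.81 ((472.42291259765625, -338.2020263671875), (103.6182632446289, 72.6873779296875), 7.8900837898254395)
side nest 0.92 ((525.9630737304688, 261.18670654296875), (156.3892059326172, 85.82815551757812), 88.66009521484375)
board [(0.69, array([ 470. , -337.8,    0.6]))]
capacitor_end [(0.61, array([ 527.2, -329.3,    1.1]))]
nest [(0.94, array([543.5, 265. ,   0.4]))]
corner [(0.97, array([579. , 324.2,   6. ]))]
```

```bash
python3 - <<'E'
import cv2
im=cv2.imread("pics/s1.png"); cv2.imwrite("pics/s1b.png",cv2.resize(im,(800,600)))
E
```

```text
(no output)
```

View pics/s1b.png

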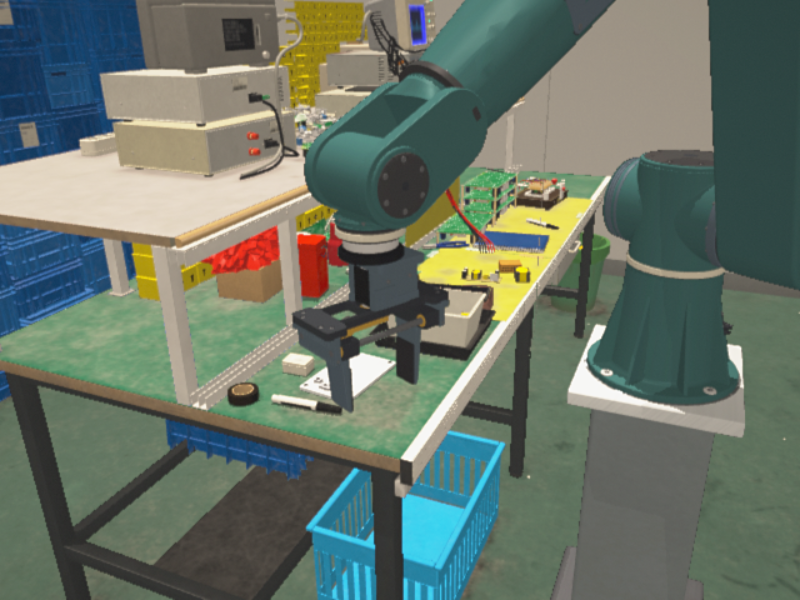

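```bash
cat > plan.py <<'E'
import numpy as np
def plan(start,wps):
    p,y=np.array(start[:3],float),start[3]
    for w in wps:
        c,s=np.cos(np.radians(y)),np.sin(np.radians(y))
        R=np.array([[-s,c,0],[c,s,0],[0,0,-1]]).T  # columns x,y,z
        R=np.column_stack([[-s,c,0],[c,s,0],[0,0,-1]])
        print(np.round(R.T@(np.array(w[:3])-p),1), "rz",round(-(w[3]-y),2)); p,y=np.array(w[:3],float),w[3]
E
python3 -c "
from plan import *
plan((309.4,627.9,213.9,63.77),[(520,350,250,5),(560,-30,250,-50),(486,-336,150,-81.7),(486,-336,60,-81.7)])"
```

```text
[-311.7 -156.2  -36.1] rz 58.77
[-382.     6.7    0. ] rz 55
[-253.4  186.8  100. ] rz 31.7
[ 0.  0. 90.] rz -0.0
```

jog_arm:
  translation:
    - [-311.7,-156.2,-36.1]
    - [-311.7,-156.2,-36.1]
    - [-311.7,-156.2,-36.1]
    - [-311.7,-156.2,-36.1]
    - [-311.7,-156.2,-36.1]
    - [-311.7,-156.2,-36.1]
    - [-311.7,-156.2,-36.1]
    - [-311.7,-156.2,-36.1]
  dr:
    - [0,0,58.77]
    - [0,0,58.77]
    - [0,0,58.77]
    - [0,0,58.77]
    - [0,0,58.77]
    - [0,0,58.77]
    - [0,0,58.77]
    - [0,0,58.77]
  claw: [60,60,60,60,60,60,60,60]

```text
time_s: 2.75
position: [523.0, 346.4, 251.0]
tcp_rot: [[-0.079, 0.997, 0.002], [0.997, 0.079, 0.0], [0.0, 0.002, -1.0]]
ft_force: [-0.2, 1.5, -0.3]
gripper_width: 60.1
```

jog_arm:
  translation:
    - [-382,6.7,0]
    - [-382,6.7,0]
    - [-382,6.7,0]
    - [-382,6.7,0]
    - [-382,6.7,0]
    - [-382,6.7,0]
    - [-382,6.7,0]
    - [-382,6.7,0]
  dr:
    - [0,0,55]
    - [0,0,55]
    - [0,0,55]
    - [0,0,55]
    - [0,0,55]
    - [0,0,55]
    - [0,0,55]
    - [0,0,55]
  claw: [60,60,60,60,60,60,60,60]

```text
time_s: 3.55
position: [559.9, -32.3, 250.2]
tcp_rot: [[0.768, 0.641, 0.0], [0.641, -0.768, -0.0], [0.0, 0.0, -1.0]]
ft_force: [0.3, 0.8, 0.1]
gripper_width: 59.6
```

jog_arm:
  translation:
    - [-253.4,186.8,100]
    - [-253.4,186.8,100]
    - [-253.4,186.8,100]
    - [-253.4,186.8,100]
    - [-253.4,186.8,100]
    - [-253.4,186.8,100]
    - [-253.4,186.8,100]
    - [-253.4,186.8,100]
  dr:
    - [0,0,31.7]
    - [0,0,31.7]
    - [0,0,31.7]
    - [0,0,31.7]
    - [0,0,31.7]
    - [0,0,31.7]
    - [0,0,31.7]
    - [0,0,31.7]
  claw: [60,60,60,60,60,60,60,60]

```text
time_s: 4.35
position: [484.8, -338.1, 148.7]
tcp_rot: [[0.99, 0.142, -0.001], [0.142, -0.99, 0.001], [-0.001, -0.001, -1.0]]
ft_force: [0.3, 0.4, -0.7]
gripper_width: 59.9
```

```bash
python3 -c "
from h import *
s=monitor.sense();print(s['position'],np.degrees(np.arctan2(s['tcp_rot'][1,1],s['tcp_rot'][0,1])),s['tcp_rot'],s['q'],s['joint_velocities'])"
```

```text
[ 484.80571748 -338.05754421  148.69777316] -81.81358070342296 [[ 9.89809263e-01  1.42394272e-01 -1.22215160e-03]
 [ 1.42395187e-01 -9.89809640e-01  6.97552070e-04]
 [-1.11037001e-03 -8.64472007e-04 -9.99999010e-01]] [-3.71428513e+01  1.71031555e+01  1.13849187e+02 -1.37826913e-02
  4.91276094e+01  4.46797282e+01] [ 3.24315427 -2.02589153  0.92857317  0.58349733  1.02162091  2.70866756]
```

jog_arm:
  translation:
    - [0,0,50]
    - [0,0,90]
    - [0,0,90]
    - [0,0,90]
  dr:
    - [0,0,0]
    - [0,0,0]
    - [0,0,0]
    - [0,0,0]
  claw: [60,60,60,60]

```text
time_s: 4.75
position: [486.3, -335.2, 60.7]
tcp_rot: [[0.989, 0.145, -0.001], [0.145, -0.989, 0.001], [-0.001, -0.001, -1.0]]
ft_force: [0.9, -0.7, 0.6]
gripper_width: 60.2
```

```bash
python3 -c "
from h import *
p=read_camera('side');q=read_camera('top')
s=monitor.sense();print(s['position'],np.degrees(np.arctan2(s['tcp_rot'][1,1],s['tcp_rot'][0,1])))
a=proj(p,[480,-336,30]).astype(int);b=proj(q,[480,-336,30]).astype(int);print(a,b)
f=lambda i,c:cv2.resize(i[c[1]-50:c[1]+50,c[0]-50:c[0]+50,::-1],(400,400),interpolation=2)
cv2.imwrite('pics/d.png',np.hstack([f(p['img'],a),f(q['img'],b)]))
for P in([485,-336,60],[486,-336,22],[525.5,-330,2],[421,-345.4,2]):print(P,(proj(p,P)-a+50)*4,(proj(q,P)-b+50)*4)
"
```

```text
[ 487.28939252 -336.28180046   62.31502348] -81.6575437379995
[382 213] [426 259]
[485, -336, 60] [196.51492951 168.61136749] [212.95810919 188.01155855]
[486, -336, 22] [194.16308381 212.13032379] [200.48669708 196.66113358]
[525.5, -330, 2] [145.99010201 231.12424924] [182.2687941  144.83272359]
[421, -345.4, 2] [272.74372173 241.19690568] [213.52857773 296.96713553]
```

View pics/d.png

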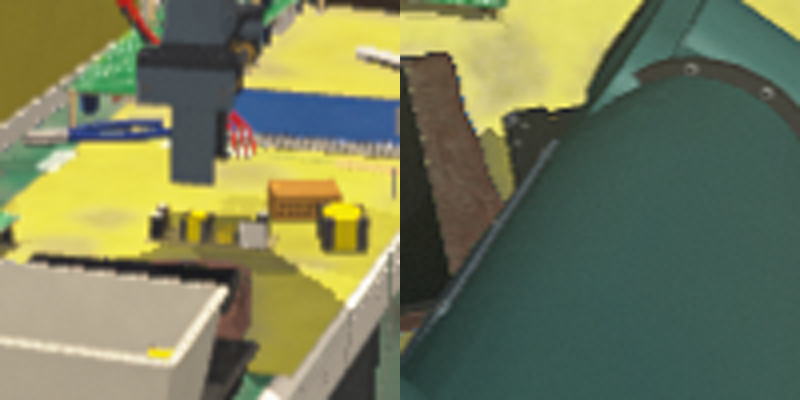

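jog_arm:
  translation:
    - [0,0,30]
    - [0,0,44]
    - [0,0,51]
    - [0,0,51]
    - [0,0,51]
    - [0,0,51]
    - [0,0,51]
    - [0,0,51]
  dr:
    - [0,0,0]
    - [0,0,0]
    - [0,0,0]
    - [0,0,0]
    - [0,0,0]
    - [0,0,0]
    - [0,0,0]
    - [0,0,0]
  claw: [60,60,60,60,60,15,15,15]
  squeeze: 30

```text
time_s: 5.65
position: [486.1, -336.0, 9.5]
tcp_rot: [[0.99, 0.144, 0.0], [0.144, -0.99, -0.0], [0.0, 0.0, -1.0]]
ft_force: [-0.5, -0.0, 0.6]
gripper_width: 38.3
```

jog_arm:
  translation:
    - [0,0,0]
    - [0,0,0]
    - [0,0,0]
    - [0,0,0]
    - [0,0,0]
    - [0,0,0]
  dr:
    - [0,0,0]
    - [0,0,0]
    - [0,0,0]
    - [0,0,0]
    - [0,0,0]
    - [0,0,0]
  claw: [15,15,15,15,15,15]

```text
time_s: 6.25
position: [485.9, -335.9, 9.1]
tcp_rot: [[0.99, 0.144, -0.0], [0.144, -0.99, 0.0], [-0.0, -0.0, -1.0]]
ft_force: [-0.3, 1.4, 5.3]
gripper_width: 26.0
```

```bash
python3 -c "
from plan import *
plan((486,-336,9,-81.7),[(486,-336,240,-81.7),(560,-30,250,-45),(544,273,200,-6.2),(544,273,40,-6.2)])"
```

```text
[   0.    0. -231.] rz -0.0
[ 117.4 -292.1  -10. ] rz -36.7
[ 202.9 -225.6   50. ] rz -38.8
[  0.   0. 160.] rz -0.0
```

jog_arm:
  translation:
    - [0,0,-30]
    - [0,0,-80]
    - [0,0,-130]
    - [0,0,-180]
    - [0,0,-231]
    - [0,0,-231]
    - [0,0,-231]
  dr:
    - [0,0,0]
    - [0,0,0]
    - [0,0,0]
    - [0,0,0]
    - [0,0,0]
    - [0,0,0]
    - [0,0,0]
  claw: [15,15,15,15,15,15,15]

```text
time_s: 6.95
position: [486.2, -336.2, 241.0]
tcp_rot: [[0.99, 0.144, 0.002], [0.144, -0.99, -0.001], [0.002, 0.002, -1.0]]
ft_force: [0.4, -0.0, -0.6]
gripper_width: 25.6
```

jog_arm:
  translation:
    - [8,-20,0]
    - [26,-65,-2]
    - [48,-120,-4]
    - [70,-175,-6]
    - [92,-230,-8]
    - [108,-270,-9]
    - [117.4,-292.1,-10]
    - [117.4,-292.1,-10]
  dr:
    - [0,0,-2]
    - [0,0,-8]
    - [0,0,-15]
    - [0,0,-22]
    - [0,0,-29]
    - [0,0,-34]
    - [0,0,-36.7]
    - [0,0,-36.7]
  claw: [15,15,15,15,15,15,15,15]

```text
time_s: 7.75
position: [559.8, -25.8, 248.2]
tcp_rot: [[0.703, 0.711, -0.002], [0.711, -0.703, 0.001], [-0.001, -0.002, -1.0]]
ft_force: [-0.8, -0.2, -0.1]
gripper_width: 26.2
```

jog_arm:
  translation:
    - [14,-16,0]
    - [45,-50,5]
    - [80,-89,15]
    - [116,-129,25]
    - [150,-167,35]
    - [180,-200,45]
    - [202.9,-225.6,50]
    - [202.9,-225.6,50]
  dr:
    - [0,0,-3]
    - [0,0,-9]
    - [0,0,-16]
    - [0,0,-23]
    - [0,0,-30]
    - [0,0,-36]
    - [0,0,-38.8]
    - [0,0,-38.8]
  claw: [15,15,15,15,15,15,15,15]

```text
time_s: 8.55
position: [542.3, 275.8, 197.1]
tcp_rot: [[0.104, 0.995, -0.003], [0.995, -0.104, -0.001], [-0.001, -0.003, -1.0]]
ft_force: [-0.8, -0.5, -0.3]
gripper_width: 25.5
```

jog_arm:
  translation:
    - [0,0,40]
    - [0,0,85]
    - [0,0,120]
    - [0,0,150]
    - [0,0,160]
    - [0,0,160]
    - [0,0,160]
    - [0,0,160]
  dr:
    - [0,0,0]
    - [0,0,0]
    - [0,0,0]
    - [0,0,0]
    - [0,0,0]
    - [0,0,0]
    - [0,0,0]
    - [0,0,0]
  claw: [15,15,15,15,15,15,15,15]

```text
time_s: 9.35
position: [544.8, 273.3, 41.5]
tcp_rot: [[0.108, 0.994, 0.002], [0.994, -0.108, 0.001], [0.001, 0.002, -1.0]]
ft_force: [1.2, -0.5, -0.6]
gripper_width: 25.2
```

```bash
python3 -c "
from h import *
p=read_camera('side');q=read_camera('top')
np.set_printoptions(precision=2,suppress=True)
s=monitor.sense();print(s['position'],np.degrees(np.arctan2(s['tcp_rot'][1,1],s['tcp_rot'][0,1])),s['ft_force'],s['gripper_width'])
a=proj(p,[555,285,20]).astype(int);b=proj(q,[555,285,20]).astype(int);print(a,b)
f=lambda i,c:cv2.resize(i[c[1]-50:c[1]+50,c[0]-50:c[0]+50,::-1],(400,400),interpolation=2)
cv2.imwrite('pics/e.png',np.hstack([f(p['img'],a),f(q['img'],b)]))
for P in([579.5,322,8],[544,273,40]):print(P,(proj(p,P)-a+50)*4,(proj(q,P)-b+50)*4)
for l in('board','capacitor_end','corner'):
  for c in(p,q): print(l,[(round(r['conf'],2),w(c,r['xyz'])) for r in place_of(l,c)[:2]])
"
```

```text
[544.57 273.34  41.36] -6.201872142066754 [ 0.2   0.58 -0.8 ] 25.797159413129155
[272 296] [194 235]
[579.5, 322, 8] [134.43 241.63] [154.58 172.68]
[544, 273, 40] [224.67 167.5 ] [213.91 212.67]
board [(0.86, array([540.16, 256.21,  35.43]))]
board [(0.72, array([544.35, 257.91,  35.82]))]
capacitor_end [(0.81, array([550.7 , 307.83,  34.47]))]
capacitor_end []
corner [(0.9, array([578.1 , 326.47,   8.83]))]
corner [(0.67, array([652.98, 272.21,  -0.31]))]
```

View pics/e.png

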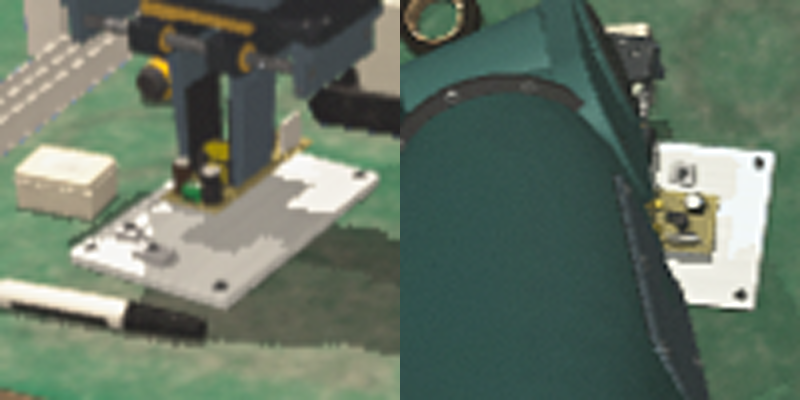

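jog_arm:
  translation:
    - [0,0,12]
    - [0,0,20]
    - [0,0,24]
    - [0,0,25]
    - [0,0,25]
    - [0,0,25]
  dr:
    - [0,0,0]
    - [0,0,0]
    - [0,0,0]
    - [0,0,0]
    - [0,0,0]
    - [0,0,0]
  claw: [15,15,15,15,15,15]

```text
time_s: 10.35
position: [543.7, 273.1, 14.6]
tcp_rot: [[0.108, 0.994, -0.0], [0.994, -0.108, -0.0], [-0.0, -0.0, -1.0]]
ft_force: [-0.2, 0.2, -0.2]
gripper_width: 25.9
```

```bash
cat > st.py <<'E'
from h import *
np.set_printoptions(precision=2,suppress=True)
P=[];F=[];
for i in range(6):
    read_camera("side"); s=monitor.sense();P.append(s['position']);F.append(s['ft_force'])
th=np.radians(-6.16);R=np.array([[np.cos(th),-np.sin(th)],[np.sin(th),np.cos(th)]])
p=np.mean(P,0);f=np.mean(F,0);t=R.T@(p[:2]-[579.4,322])
print(s['time_s'],"pos",p,"std",np.std(P,0),"nestF",R.T@f[:2],"fz",f[2],"std",np.std(F,0),"tcp in corner",t,"yaw",np.degrees(np.arctan2(s['tcp_rot'][1,1],s['tcp_rot'][0,1])),"mom",s['moment'],s['gripper_width'])
E
python3 st.py
```

```text
10.65 pos [543.8  273.08  14.85] std [0.04 0.02 0.1 ] nestF [-0.03  0.08] fz -0.11943338293138717 std [0.48 0.32 0.53] tcp in corner [-30.14 -52.46] yaw -6.199526222147461 mom [-0.11  0.06  0.05] 25.95569731736854
```

jog_arm:
  translation:
    - [0,0,0.5]
    - [0,0,0.5]
    - [0,0,0.5]
  dr:
    - [0,0,0]
    - [0,0,0]
    - [0,0,0]
  claw: [15,15,15]

```text
time_s: 10.95
position: [543.9, 273.1, 14.5]
tcp_rot: [[0.108, 0.994, 0.0], [0.994, -0.108, 0.0], [0.0, 0.0, -1.0]]
ft_force: [0.4, -0.3, -0.4]
gripper_width: 25.3
```

jog_arm:
  translation:
    - [0,0,0.5]
    - [0,0,0.5]
    - [0,0,0.5]
  dr:
    - [0,0,0]
    - [0,0,0]
    - [0,0,0]
  claw: [15,15,15]

```text
time_s: 11.25
position: [543.9, 273.1, 14.4]
tcp_rot: [[0.108, 0.994, -0.0], [0.994, -0.108, -0.0], [-0.0, -0.0, -1.0]]
ft_force: [-3.0, -0.1, 7.4]
gripper_width: 25.8
```

jog_arm:
  translation:
    - [0,0,0.3]
    - [0,0,0.3]
    - [0,0,0.3]
  dr:
    - [0,0,0]
    - [0,0,0]
    - [0,0,0]
  claw: [15,15,15]

```text
time_s: 11.55
position: [543.9, 273.1, 14.4]
tcp_rot: [[0.108, 0.994, -0.0], [0.994, -0.108, -0.0], [-0.0, -0.0, -1.0]]
ft_force: [-4.1, -3.1, 12.5]
gripper_width: 25.8
```

jog_arm:
  translation:
    - [0,0,-0.6]
    - [2,2,-0.6]
    - [4,4,-0.6]
    - [6,6,-0.6]
    - [7,7,-0.6]
    - [7,7,-0.6]
  dr:
    - [0,0,0]
    - [0,0,0]
    - [0,0,0]
    - [0,0,0]
    - [0,0,0]
    - [0,0,0]
  claw: [15,15,15,15,15,15]

```text
time_s: 12.15
position: [551.8, 279.4, 14.5]
tcp_rot: [[0.108, 0.994, -0.0], [0.994, -0.108, -0.0], [-0.0, -0.0, -1.0]]
ft_force: [-0.9, -1.1, 6.1]
gripper_width: 26.0
```

jog_arm:
  translation:
    - [0,0.5,0]
    - [0,1,0]
    - [0,1,0]
  dr:
    - [0,0,0]
    - [0,0,0]
    - [0,0,0]
  claw: [15,15,15]

```text
time_s: 12.45
position: [552.3, 279.3, 14.4]
tcp_rot: [[0.108, 0.994, -0.001], [0.994, -0.108, -0.0], [-0.0, -0.001, -1.0]]
ft_force: [-3.6, -0.2, 7.2]
gripper_width: 25.7
```

jog_arm:
  translation:
    - [0,0.5,0]
    - [0,1,0]
    - [0,1,0]
  dr:
    - [0,0,0]
    - [0,0,0]
    - [0,0,0]
  claw: [15,15,15]

```text
time_s: 12.75
position: [553.3, 279.2, 14.4]
tcp_rot: [[0.108, 0.994, -0.001], [0.994, -0.108, -0.0], [-0.0, -0.001, -1.0]]
ft_force: [-4.6, 0.5, 6.6]
gripper_width: 25.7
```

jog_arm:
  translation:
    - [0,0.5,-0.1]
    - [0,1,-0.1]
    - [0,1,-0.1]
  dr:
    - [0,0,0]
    - [0,0,0]
    - [0,0,0]
  claw: [15,15,15]

```text
time_s: 13.05
position: [554.5, 279.1, 14.4]
tcp_rot: [[0.108, 0.994, -0.0], [0.994, -0.108, 0.0], [-0.0, -0.0, -1.0]]
ft_force: [-3.7, 0.9, 5.3]
gripper_width: 25.9
```

jog_arm:
  translation:
    - [0,0.5,-0.1]
    - [0,1,-0.1]
    - [0,1,-0.1]
  dr:
    - [0,0,0]
    - [0,0,0]
    - [0,0,0]
  claw: [15,15,15]

```text
time_s: 13.35
position: [555.7, 278.9, 14.5]
tcp_rot: [[0.108, 0.994, 0.0], [0.994, -0.108, 0.0], [0.0, 0.0, -1.0]]
ft_force: [-0.6, 1.3, 0.9]
gripper_width: 25.6
```

jog_arm:
  translation:
    - [0,0.3,0]
    - [0,0.6,0]
    - [0,0.6,0]
  dr:
    - [0,0,0]
    - [0,0,0]
    - [0,0,0]
  claw: [15,15,15]

```text
time_s: 13.65
position: [556.2, 278.8, 14.5]
tcp_rot: [[0.108, 0.994, 0.0], [0.994, -0.108, 0.0], [0.0, 0.0, -1.0]]
ft_force: [-0.4, -0.2, 0.4]
gripper_width: 25.6
```

jog_arm:
  translation:
    - [0,0.5,0]
    - [0,1,0]
    - [0,1,0]
  dr:
    - [0,0,0]
    - [0,0,0]
    - [0,0,0]
  claw: [15,15,15]

```text
time_s: 13.95
position: [556.3, 278.7, 14.4]
tcp_rot: [[0.108, 0.994, -0.002], [0.994, -0.108, -0.0], [-0.0, -0.002, -1.0]]
ft_force: [-6.7, 2.0, 4.8]
gripper_width: 25.8
```

jog_arm:
  translation:
    - [0,0.5,0]
    - [0,1,0]
    - [0,1,0]
  dr:
    - [0,0,0]
    - [0,0,0]
    - [0,0,0]
  claw: [15,15,15]

```text
time_s: 14.25
position: [556.4, 278.7, 14.4]
tcp_rot: [[0.108, 0.994, -0.003], [0.994, -0.108, -0.001], [-0.001, -0.003, -1.0]]
ft_force: [-13.5, 4.6, 10.7]
gripper_width: 25.7
```

jog_arm:
  translation:
    - [0,0.5,0]
    - [0,1,0]
    - [0,1,0]
  dr:
    - [0,0,0]
    - [0,0,0]
    - [0,0,0]
  claw: [15,15,15]

```text
time_s: 14.55
position: [556.5, 278.7, 14.4]
tcp_rot: [[0.108, 0.994, -0.005], [0.994, -0.108, -0.001], [-0.001, -0.005, -1.0]]
ft_force: [-20.7, 7.0, 16.1]
gripper_width: 25.6
```

jog_arm:
  translation:
    - [0,-1.2,-0.2]
    - [0,-2.2,-0.2]
    - [0.5,-2.2,-0.2]
    - [1,-2.2,-0.2]
    - [1,-2.2,-0.2]
  dr:
    - [0,0,0]
    - [0,0,0]
    - [0,0,0]
    - [0,0,0]
    - [0,0,0]
  claw: [15,15,15,15,15]

```text
time_s: 15.05
position: [556.3, 279.1, 14.4]
tcp_rot: [[0.108, 0.994, -0.002], [0.994, -0.108, -0.001], [-0.001, -0.002, -1.0]]
ft_force: [-5.6, -4.1, 2.8]
gripper_width: 25.4
```

jog_arm:
  translation:
    - [0.5,0,0]
    - [1,0,0]
    - [1,0,0]
  dr:
    - [0,0,0]
    - [0,0,0]
    - [0,0,0]
  claw: [15,15,15]

```text
time_s: 15.35
position: [556.4, 280.0, 14.5]
tcp_rot: [[0.108, 0.994, -0.002], [0.994, -0.108, -0.001], [-0.001, -0.002, -1.0]]
ft_force: [-5.3, -4.2, 3.7]
gripper_width: 26.0
```

jog_arm:
  translation:
    - [0.5,0,0]
    - [1,0,0]
    - [1,0,0]
  dr:
    - [0,0,0]
    - [0,0,0]
    - [0,0,0]
  claw: [15,15,15]

```text
time_s: 15.65
position: [556.5, 281.0, 14.4]
tcp_rot: [[0.108, 0.994, -0.002], [0.994, -0.108, -0.001], [-0.001, -0.002, -1.0]]
ft_force: [-5.4, -5.1, 3.6]
gripper_width: 25.6
```

jog_arm:
  translation:
    - [0.5,0,0]
    - [1,0,0]
    - [1,0,0]
  dr:
    - [0,0,0]
    - [0,0,0]
    - [0,0,0]
  claw: [15,15,15]

```text
time_s: 15.95
position: [556.6, 282.0, 14.4]
tcp_rot: [[0.108, 0.994, -0.002], [0.994, -0.108, -0.001], [-0.001, -0.002, -1.0]]
ft_force: [-5.6, -5.6, 4.0]
gripper_width: 25.7
```

jog_arm:
  translation:
    - [0.5,0,0]
    - [1,0,0]
    - [1,0,0]
  dr:
    - [0,0,0]
    - [0,0,0]
    - [0,0,0]
  claw: [15,15,15]

```text
time_s: 16.25
position: [556.7, 283.0, 14.4]
tcp_rot: [[0.108, 0.994, -0.002], [0.994, -0.108, -0.001], [-0.001, -0.002, -1.0]]
ft_force: [-5.5, -5.6, 3.9]
gripper_width: 25.6
```

jog_arm:
  translation:
    - [0.5,0,0]
    - [1,0,0]
    - [1,0,0]
  dr:
    - [0,0,0]
    - [0,0,0]
    - [0,0,0]
  claw: [15,15,15]

```text
time_s: 16.55
position: [556.8, 283.9, 14.4]
tcp_rot: [[0.108, 0.994, -0.002], [0.994, -0.108, -0.001], [-0.001, -0.002, -1.0]]
ft_force: [-5.6, -5.4, 3.9]
gripper_width: 25.6
```

jog_arm:
  translation:
    - [0.5,0,0]
    - [1,0,0]
    - [1,0,0]
  dr:
    - [0,0,0]
    - [0,0,0]
    - [0,0,0]
  claw: [15,15,15]

```text
time_s: 16.85
position: [556.9, 284.9, 14.4]
tcp_rot: [[0.108, 0.994, -0.002], [0.994, -0.108, -0.001], [-0.001, -0.002, -1.0]]
ft_force: [-6.0, -5.8, 3.5]
gripper_width: 25.5
```

jog_arm:
  translation:
    - [0.5,0,0]
    - [1,0,0]
    - [1,0,0]
  dr:
    - [0,0,0]
    - [0,0,0]
    - [0,0,0]
  claw: [15,15,15]

```text
time_s: 17.15
position: [557.1, 285.9, 14.4]
tcp_rot: [[0.108, 0.994, -0.002], [0.994, -0.108, -0.001], [-0.001, -0.002, -1.0]]
ft_force: [-5.4, -5.5, 3.5]
gripper_width: 25.7
```

jog_arm:
  translation:
    - [0.5,0,0]
    - [1,0,0]
    - [1,0,0]
  dr:
    - [0,0,0]
    - [0,0,0]
    - [0,0,0]
  claw: [15,15,15]

```text
time_s: 17.45
position: [557.1, 286.6, 14.5]
tcp_rot: [[0.108, 0.994, -0.002], [0.994, -0.108, -0.002], [-0.002, -0.002, -1.0]]
ft_force: [-4.7, -8.1, 5.5]
gripper_width: 25.4
```

jog_arm:
  translation:
    - [0.5,0,0]
    - [1,0,0]
    - [1,0,0]
  dr:
    - [0,0,0]
    - [0,0,0]
    - [0,0,0]
  claw: [15,15,15]

```text
time_s: 17.75
position: [557.1, 286.7, 14.4]
tcp_rot: [[0.108, 0.994, -0.003], [0.994, -0.108, -0.003], [-0.003, -0.002, -1.0]]
ft_force: [-4.6, -15.9, 9.3]
gripper_width: 25.8
```

jog_arm:
  translation:
    - [0.5,0,0]
    - [1,0,0]
    - [1,0,0]
  dr:
    - [0,0,0]
    - [0,0,0]
    - [0,0,0]
  claw: [15,15,15]

```text
time_s: 18.05
position: [557.1, 286.9, 14.4]
tcp_rot: [[0.107, 0.994, -0.003], [0.994, -0.107, -0.004], [-0.004, -0.003, -1.0]]
ft_force: [-4.6, -24.9, 12.3]
gripper_width: 25.9
```

jog_arm:
  translation:
    - [-0.5,0,-0.2]
    - [-1,0,-0.4]
    - [-1.2,0.5,-0.5]
    - [-1.2,1,-0.5]
    - [-1.2,1.4,-0.5]
    - [-1.2,1.4,-0.5]
  dr:
    - [0,0,0]
    - [0,0,0]
    - [0,0,0]
    - [0,0,0]
    - [0,0,0]
    - [0,0,0]
  claw: [15,15,15,15,15,15]

```text
time_s: 18.65
position: [557.2, 286.8, 14.5]
tcp_rot: [[0.108, 0.994, -0.005], [0.994, -0.108, -0.003], [-0.003, -0.005, -1.0]]
ft_force: [-12.0, -9.4, 8.7]
gripper_width: 25.5
```

```bash
python3 st.py
```

```text
18.95 pos [557.22 286.75  14.53] std [0.01 0.01 0.01] nestF [-11.1  -11.03] fz 8.542058595365809 std [0.51 0.33 0.53] tcp in corner [-18.27 -37.43] yaw -6.193746058694956 mom [-1.83  2.25 -0.07] 25.609643782031338
```

jog_arm:
  translation:
    - [0,0,-0.2]
    - [0,0,-0.4]
    - [0,0.3,-0.4]
    - [0.3,0.5,-0.4]
    - [0.3,0.5,-0.4]
    - [0.3,0.5,-0.4]
  dr:
    - [0,0,0]
    - [0,0,0]
    - [0,0,0]
    - [0,0,0]
    - [0,0,0]
    - [0,0,0]
  claw: [15,15,15,15,15,15]

```text
time_s: 19.55
position: [557.2, 286.7, 14.5]
tcp_rot: [[0.108, 0.994, -0.006], [0.994, -0.108, -0.003], [-0.004, -0.006, -1.0]]
ft_force: [-13.5, -10.6, 6.0]
gripper_width: 25.5
```

```bash
python3 st.py; python3 -c "
from h import *
np.set_printoptions(precision=1,suppress=True)
p=read_camera('side');a=proj(p,[560,290,15]).astype(int)
cv2.imwrite('pics/f.png',cv2.resize(p['img'][a[1]-45:a[1]+45,a[0]-60:a[0]+60,::-1],(800,600),interpolation=2))
for l in('board','capacitor_end','corner','pen','cream_module'): print(l,[(round(r['conf'],2),w(p,r['xyz'])) for r in place_of(l,p)[:2]])
"
```

```text
19.85 pos [557.23 286.74  14.55] std [0.01 0.01 0.01] nestF [-11.93 -11.65] fz 5.987260772124557 std [0.53 0.39 0.25] tcp in corner [-18.26 -37.44] yaw -6.199335301685988 mom [-1.95  2.49 -0.06] 25.692904145886846
board [(0.67, array([552.8, 271.1,   6.4]))]
capacitor_end [(0.7, array([562.1, 323.3,   7.2]))]
corner [(0.95, array([580.2, 324.5,   7.2])), (0.52, array([554.1, 270.2,   7.1]))]
pen []
cream_module [(0.69, array([654.2, 277.8,  -3.5]))]
```

View pics/f.png

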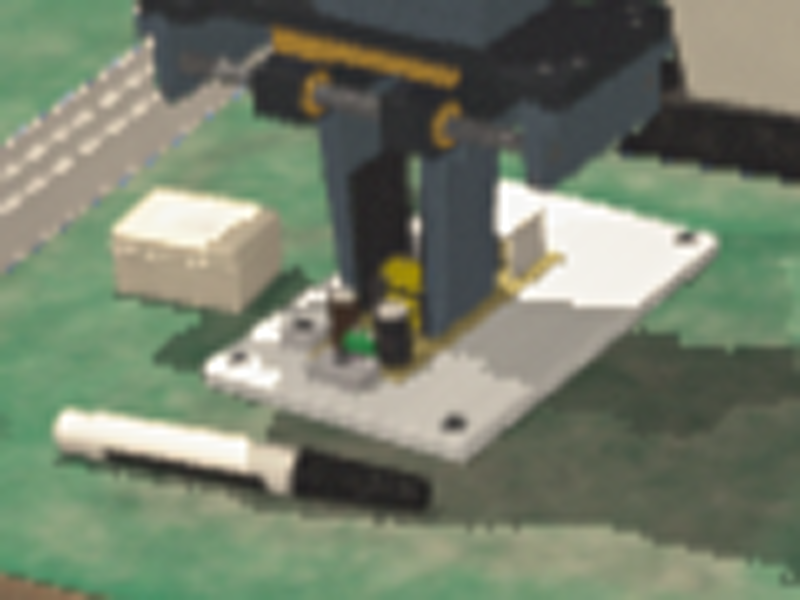

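jog_arm:
  translation:
    - [0,0.3,-0.2]
    - [0,0.7,-0.3]
    - [0,0.7,-0.3]
    - [0,0.7,-0.3]
    - [0,0.7,-0.3]
  dr:
    - [0,0,0]
    - [0,0,0]
    - [0,0,0]
    - [0,0,0]
    - [0,0,0]
  claw: [15,15,15,15,15]

```text
time_s: 20.65
position: [557.3, 286.7, 14.6]
tcp_rot: [[0.108, 0.994, -0.007], [0.994, -0.108, -0.004], [-0.004, -0.007, -1.0]]
ft_force: [-16.2, -8.0, 5.5]
gripper_width: 25.8
```

```bash
python3 st.py
```

```text
20.95 pos [557.27 286.71  14.58] std [0.01 0.01 0.01] nestF [-15.28  -9.55] fz 5.2024118921480165 std [0.55 0.4  0.59] tcp in corner [-18.21 -37.46] yaw -6.20130724631832 mom [-1.53  3.04  0.  ] 25.535886825105475
```

jog_arm:
  translation:
    - [0.3,0,-0.1]
    - [0.5,0,-0.1]
    - [0.5,0,-0.1]
    - [0.5,0,-0.1]
    - [0.5,0,-0.1]
  dr:
    - [0,0,0]
    - [0,0,0]
    - [0,0,0]
    - [0,0,0]
    - [0,0,0]
  claw: [15,15,15,15,15]

```text
time_s: 21.45
position: [557.2, 286.8, 14.6]
tcp_rot: [[0.108, 0.994, -0.007], [0.994, -0.108, -0.004], [-0.005, -0.007, -1.0]]
ft_force: [-15.5, -11.6, 5.7]
gripper_width: 25.6
```

```bash
python3 st.py; python3 -c "
from h import *
print(workorder.job_done()); s=monitor.sense(); print(s['time_s'],s['position'],s['ft_force'])"
```

```text
21.75 pos [557.26 286.76  14.59] std [0.01 0.01 0.  ] nestF [-13.68 -13.92] fz 5.312097055646696 std [0.48 0.65 0.3 ] tcp in corner [-18.23 -37.41] yaw -6.18925396534645 mom [-2.22  2.88 -0.02] 25.479781258486494
the job is handed in; nothing more can be done
None
the job is handed in; nothing more can be done
```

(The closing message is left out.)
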